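# Scan the red-lidded filling tub

### The arm

A 6-joint arm with a two-finger parallel gripper is mounted at the origin on the work surface. World frame = base frame: x ahead of the robot, y to its left, z up, the work surface at z = 0. Lengths are in mm, angles in rad, forces in N, time in s.
With the tool pointing down it reaches from about 350 to 875 mm from the base axis. Payload 4.2 kg.
Tool frame: the origin (TCP) lies on the centre line of the jaws, within the pads' length; the fingertips stand 22 mm ahead of it and the grasp point (between the pads) lies 3 mm ahead of it (arm.nose_length is the distance from the TCP to the fingertips, in mm); z points along the fingers, x is the direction in which the jaws open and shut, and the axes are right-handed (so a half turn about z gives the same grasp; the last joint's range is limited). The gripper opens to 85 mm and grips with 20 to 120 N. Pads are 22 mm wide; open, the fingers measure 114 mm over their backs; the gripper's body (76 mm by 85 mm) begins 54 mm behind the grasp point. The pads swing forward as they close: fully open they stand 13 mm farther back than shut.
Start: joints at [-0.855, 0.385, 0.008, 0, -1.194, -0.259], TCP at [275.685, -560.889, 225.012] pointing down, gripper open.
Joint ranges: [-3.14, 3.14], [-1.21, 2.06], [-1.07, 1.41], [-3.16, 2.05], [-2.99, -0.16], [-3.1, 3.1]. Speed limits (rad/s): [2.79, 2.79, 3.14, 3.14, 3.14, 3.14].

### API

Orientations are given as a unit quaternion [x, y, z, w].
In Python, from bench import telemetry, get_image, workorder, nets, arm gives the robot as it stands.
- The arm moves only by the tool apply_moves, never from a script. Its argument "steps" is a list of rows, each an object with "hand": the opening, from 0 (shut) to 1 (fully open); "xyz": the shift along the tool's x, y, z in cm, a list of three; "delta_rot": the turn, a rotation vector about the tool's x, y, z in rad, a list of three. In form: [{"hand": hand, "xyz": [x, y, z], "delta_rot": [wx, wy, wz]}, ...]. A call has 1 to 12 rows; each row is the pose to reach, as a shift and turn from the pose commanded when the call began, along the tool's axes at that moment; what a row does not reach only later rows make up. A row lasts 1/12 s, in which the tool goes at most 41.7 mm and 7.16 degrees, less where a joint would pass 70% of its speed; a pose out of reach is approached as far as the arm can. A call with a gripper value outside its range is refused whole. The fingers move at their own pace and stop on an object; the grip force is fixed at half the most. Time passes only in rows, so rows that repeat a pose let the fingers close. It gives the time, the measured TCP pose, the force and the opening at its end, in the units of the state.
- telemetry.read_state(): the state, without advancing time (a new reading comes with each control period).
- get_image(name): name is "side" or "top" or "wrist"; returns a dict with "frame" (480x640x3 uint8, blue, green, red), "fx", "fy", "cx", "cy" (pixels), "distortion" ([k1, k2, p1, p2, k3] as OpenCV has them; the pictures are not rectified), "origin" and "orientation" of the camera in the world. Camera axes: x right, y down, z forward; pixel columns grow to the right and rows downward; lengths in mm; the calibration is good to about 2 mm. A picture is of the moment at which its call begins. There is no depth.
- workorder.job_done(): hands the job in, once; it reports no verdict.
Trained networks look in a picture, given as the dict that the camera call returned (one of the last four; its "shot" number tells which), for a name from the list of things; names that differ only in an ending like _2 or _b are one class to them, and where a whole thing is asked for, a point or a joint stands for the part that bears it (a point fixed in the world has none). Each returns a list of dicts, best first, with "confidence" (0 to 1); they miss things now and then, are a little off and sometimes report something else, mostly with a low value. They report only what shows in the picture. A call takes as long as a camera call.
- nets.recognise(picture, label): "xyz" ([x, y, z] in mm, in world coordinates, good to about 4 mm: the middle of the surface that is visible of it).
- nets.outline_of(picture, label): "pixels" (480x640 bool, what is visible of it).
- nets.pinpoint(picture, label): "xyz" ([x, y, z] in mm, in world coordinates, good to about 4 mm: a listed point, or the origin of a listed thing).
The state is a dict: "clock": time; "joints": joint angles; "joint_vel": joint speeds; "joint_efforts": joint torques, N m; "position": TCP position; "ee_rot": TCP orientation; "contact_force": force on the tool from outside, world axes, zero at the start; "wrist_torque": the same for the moment, N m; "gripper_width": finger opening in mm.
Only numpy, scipy, OpenCV 4.12 (cv2) and the standard library are available. Lean on these libraries where they do the work, as an engineer would, in place of code of your own. Each camera call takes 0.05 s, during which the arm holds its last target.

### The job

Book out the red-lidded tub of filling at the bakery bench: pick up the hand scanner from its black mat, hold it level and still for about two seconds with its reading window (underside of the wide grey head) centred about 8 cm above the square code label on the red lid, then lay the scanner back down on its mat and let go. Do not scan the blue-lidded tub, do not shift either of these tubs, and do not drop the scanner.

Things in the scene. Friction and masses are not known exactly. Their poses are not given: they have to be found in the camera images.
- scanner: Loose hand scanner, 0.2 kg, flat on the mat. Origin: on its underside, under the handle, near the centre of mass; x towards the head, z up. Yellow handle: bar 34 mm wide (y), 36 high, x = -95 to 40; grip across it at the origin. Grey head: x = 40 to 100, 64 wide, 40 high; reading window in its underside, centred 70 mm ahead of the origin (x = 70, y = 0, z = 0), looking along -z.
- mat: Black rubber mat fixed to the bench, 280 mm long (its x axis) x 150 mm wide (y) x 4 mm thick; origin at the centre of its underside, on the bench (its top is 4 mm above that). The scanner lies lengthwise along it at the start, head towards +x of the mat to within 10 degrees.
- red_label (a point): Centre of the white 40 mm square code label lying flat on the red lid, 86 mm above the bench, 22 mm off the lid's centre towards the point's x. The tub: upright, round, white, 104 mm across the lid, 86 mm high, 0.8 kg, loose. Two equal tubs stand near it in any order, one blue-lidded and one white-lidded without label.
- blue_label (a point): The same kind of label on the blue lid of an equal tub: the wrong one, not to be scanned.

How it is judged (in metres and radians):
On the way, in this order (a step that is already met when the one before it is completed fails the run):
1. the scanner is picked up clear of the mat in the gripper (z of scanner in the frame of mat above 0.05 m and contact force between the fingers and scanner above 1 N), for 0.1 s.
2. the scanner is held still and level (within 11 degrees) in the gripper, the red lid's label within 20 mm of the window's centre along the scanner's x and y, and 35 to 130 mm below the window, for 1 s (x of red_label in the frame of scanner between 0.05 and 0.09 m and y of red_label in the frame of scanner between -0.02 and 0.02 m and z of red_label in the frame of scanner between -0.13 and -0.035 m and angle between scanner's own z axis and vertical below 0.2 rad and linear speed of scanner below 0.03 m/s and angular speed of scanner below 0.3 rad/s and contact force between the fingers and scanner above 1 N), for 1 s.
At the end, for the whole second after the job is handed in: The scanner lies flat and at rest on the mat, window down, its origin within 60 mm (along) and 45 mm (across) of the mat's centre, lengthwise along the mat within 30 degrees (either way round); the red and blue tubs are within 20 mm of where they stood (x of scanner in the frame of mat between -0.06 and 0.06 m and y of scanner in the frame of mat between -0.045 and 0.045 m and z of scanner in the frame of mat between 0 and 0.01 m and angle between the x axis of scanner and the x axis of mat, either way round below 0.52 rad and angle between scanner's own z axis and vertical below 0.1 rad and linear speed of scanner below 0.01 m/s and distance of each of red_label, blue_label from where it was at the start of the episode below 0.02 m); the robot touches nothing.
It fails at once if the blue lid's label is scanned (window held still over it within 20 mm at reading height) (x of blue_label in the frame of scanner between 0.05 and 0.09 m and y of blue_label in the frame of scanner between -0.02 and 0.02 m and z of blue_label in the frame of scanner between -0.13 and -0.035 m and angle between scanner's own z axis and vertical below 0.2 rad and linear speed of scanner below 0.03 m/s and angular speed of scanner below 0.3 rad/s).
It fails at once if the red or the blue tub is shifted by 20 mm or more (distance of any of red_label, blue_label from where it was at the start of the episode above 0.02 m).
It fails at once if the scanner is let go more than 30 mm above its mat (z of scanner in the frame of mat above 0.034 m and contact force between the fingers and scanner below 0.05 N).
It also fails if it takes over 54 s, if anything falls off the work surface, if the arm or the gripper's body presses on something with over 40 N, if the wrist force passes 120 N, or if a joint passes its speed limit or range.

## Working session

There is one attempt and no reset: what is moved stays moved. The work goes in short steps, Python scripts to look and compute and a tool call to move; the robot and the scene stay as the last step left them, time stands still between calls to the robot, and variables do not carry over. Pictures are saved under pics/ and viewed, and the job is handed in when it is done.

Besides the shell and the picture viewer there is one more tool, called after "Call:" as name(argument=value, ...), one argument or row to a line, values as JSON. apply_moves: Moves the arm, as the interface text tells. Its arguments: {"type":"object","properties":{"steps":{"type":"array"}},"required":["steps"]}

```bash
ls; mkdir -p pics; cat > h.py <<'E'
import numpy as np, cv2
from scipy.spatial.transform import Rotation as R
from bench import telemetry, get_image, workorder, nets, arm
def proj(im,p):
    p=np.atleast_2d(np.array(p,float)); Rc=R.from_quat(im["orientation"]).as_matrix()
    pc=(p-np.array(im["origin"]))@Rc
    K=np.array([[im["fx"],0,im["cx"]],[0,im["fy"],im["cy"]],[0,0,1]])
    return cv2.projectPoints(pc,np.zeros(3),np.zeros(3),K,np.array(im["distortion"],float))[0][:,0]
def rays(im,px):
    K=np.array([[im["fx"],0,im["cx"]],[0,im["fy"],im["cy"]],[0,0,1]])
    u=cv2.undistortPoints(np.array(px,float).reshape(-1,1,2),K,np.array(im["distortion"],float))[:,0]
    Rc=R.from_quat(im["orientation"]).as_matrix()
    return np.c_[u,np.ones(len(u))]@Rc.T
def onplane(im,px,z):
    d=rays(im,px); o=np.array(im["origin"]); return o+d*((z-o[2])/d[:,2])[:,None]
def tri(ims,pxs):
    A=np.zeros((3,3));b=np.zeros(3)
    for im,p in zip(ims,pxs):
        d=rays(im,[p])[0];d/=np.linalg.norm(d);M=np.eye(3)-np.outer(d,d);A+=M;b+=M@np.array(im["origin"])
    return np.linalg.solve(A,b)
E
python3 - <<'E'
from h import *
s=telemetry.read_state()
print({k:np.round(v,3) for k,v in s.items()})
for n in ["side","top","wrist"]:
    im=get_image(n); cv2.imwrite(f"pics/{n}0.png",im["frame"]); print(n,np.round(im["origin"]),np.round(im["orientation"],3),im["fx"])
    for l in ["scanner","mat","red_label","blue_label"]:
        print(l,[(np.round(d["xyz"]),round(d["confidence"],2)) for d in nets.pinpoint(im,l)][:3],[(np.round(d["xyz"]),round(d["confidence"],2)) for d in nets.recognise(im,l)][:3])
E
```

```text
pics
{'clock': np.float64(0.0), 'joints': array([-0.855,  0.386,  0.007, -0.   , -1.194, -0.259]), 'joint_vel': array([ 0.   ,  0.001, -0.001, -0.   , -0.   ,  0.001]), 'joint_efforts': array([ 0.0000e+00, -3.9229e+01,  1.8840e+01,  4.1860e+00, -5.0000e-03,
       -0.0000e+00]), 'position': array([ 275.428, -560.364,  223.928]), 'ee_rot': array([ 0.529,  0.849,  0.001, -0.001]), 'contact_force': array([ 0.37 , -0.527,  0.242]), 'wrist_torque': array([ 0.03 ,  0.022, -0.021]), 'gripper_width': np.float64(85.342)}
side [246. 950. 821.] [-0.125  0.885 -0.441  0.075] 577.453890775165
scanner [(array([ 582., -202.,    3.]), 0.62), (array([ 572., -216.,   -2.]), 0.24)] [(array([ 591., -189.,   37.]), 0.86)]
mat [(array([ 572., -216.,   -1.]), 0.76), (array([ 578., -205.,    4.]), 0.6)] [(array([ 540., -185.,    2.]), 0.87)]
red_label [(array([581., 216.,  89.]), 0.65)] [(array([594., 236.,  85.]), 0.7), (array([ 539., -185.,    3.]), 0.19)]
blue_label [(array([416., 326.,  85.]), 0.9)] [(array([427., 333.,  85.]), 0.65)]
top [455.  20. 998.] [-0.697  0.716 -0.015  0.03 ] 462.9250244178924
scanner [(array([ 583., -199.,    4.]), 0.69)] [(array([ 610., -195.,   38.]), 0.6)]
mat [(array([ 567., -219.,    0.]), 0.96)] [(array([ 552., -228.,    5.]), 0.76)]
red_label [(array([584., 219.,  83.]), 0.6)] [(array([604., 212.,  84.]), 0.76)]
blue_label [(array([413., 321.,  82.]), 0.55)] [(array([430., 302.,  89.]), 0.92)]
wrist [ 207. -595.  373.] [0.523 0.839 0.129 0.081] 370.54170838827616
scanner [] []
mat [] [(array([ 478., -179.,    3.]), 0.75)]
red_label [] []
blue_label [] []
```

View pics/side0.png

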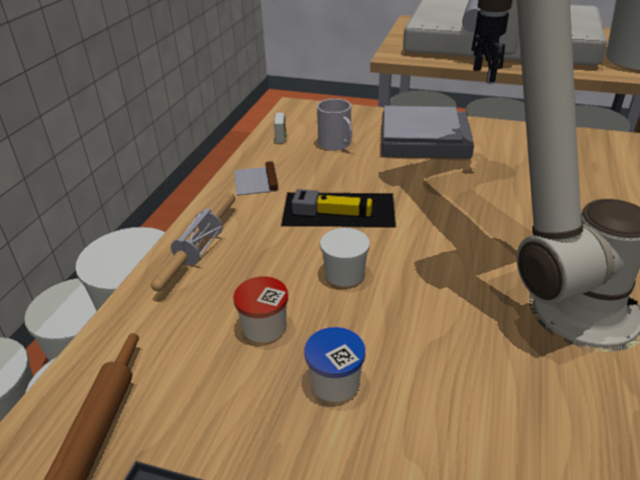

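View pics/top0.png

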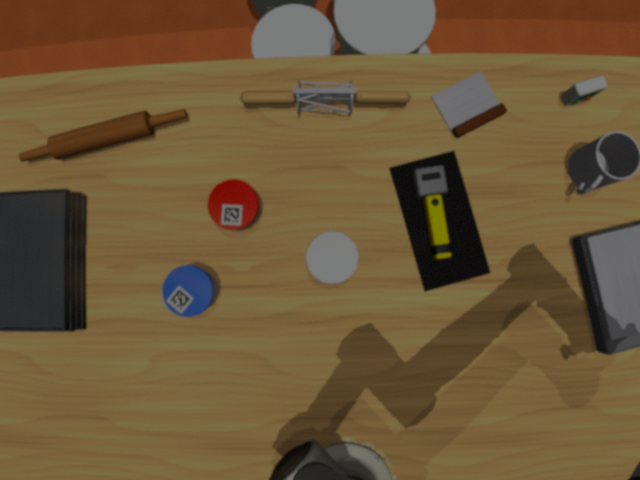

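View pics/wrist0.png

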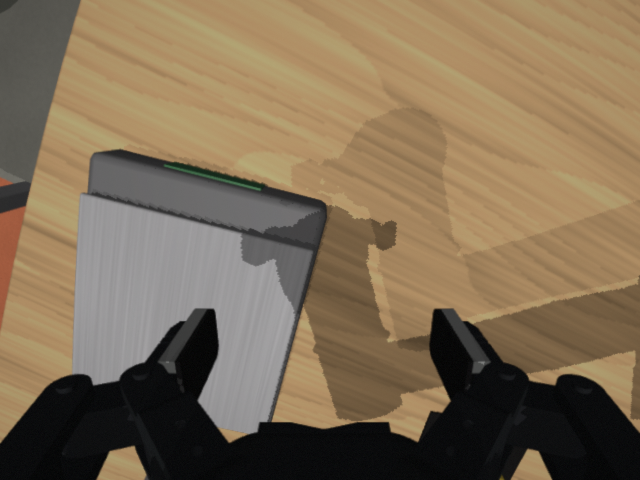

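The side view shows the scanner on its mat at about (335,205), the red label at (271,297) and the blue label at (342,357). In the top view the scanner is at (437,210) with its head up (+x), the red label at (232,214) and the blue at (180,300). The wrist camera only sees a scale. Next I'll refine these from both views.

```bash
python3 - <<'E'
from h import *
T=get_image("top");S=get_image("side")
def best(f,im,l):
    r=f(im,l); return r[0] if r else None
def yel(im):
    hsv=cv2.cvtColor(im["frame"],cv2.COLOR_BGR2HSV)
    m=cv2.inRange(hsv,(24,190,90),(34,255,255)); n,l,st,c=cv2.connectedComponentsWithStats(m); 
    i=1+np.argmax(st[1:,4]); print("yel",st[i],c[i]); return (l==i)
def white(im,lab):
    # white label inside lid
    hsv=cv2.cvtColor(im["frame"],cv2.COLOR_BGR2HSV)
    lo=[((0,150,60),(8,255,255)),((170,150,60),(180,255,255))] if lab=="red" else [((105,150,60),(125,255,255))]
    m=sum(cv2.inRange(hsv,*x) for x in lo)
    n,l,st,c=cv2.connectedComponentsWithStats(m)
    # choose comp nearest expected
    p=proj(im,[[590,236,86]] if lab=="red" else [[430,315,86]])[0]
    i=min([k for k in range(1,n) if st[k,4]>300],key=lambda k:np.hypot(*(c[k]-p)))
    pts=np.argwhere(l==i)[:,::-1].astype(np.int32); hull=cv2.convexHull(pts)
    hm=np.zeros(m.shape,np.uint8); cv2.fillConvexPoly(hm,hull,255)
    hole=hm&~((l==i).astype(np.uint8)*255); hole=cv2.morphologyEx(hole,cv2.MORPH_OPEN,np.ones((3,3)))
    n2,l2,s2,c2=cv2.connectedComponentsWithStats(hole); j=1+np.argmax(s2[1:,4])
    r=cv2.minAreaRect(np.argwhere(l2==j)[:,::-1].astype(np.int32))
    e=cv2.fitEllipse(hull)
    return np.array(r[0]),e[0],cv2.boxPoints(r)
for lab in ["red","blue"]:
    a=white(T,lab);b=white(S,lab)
    print(lab,"label px",a[0],b[0],"tri",tri([T,S],[a[0],b[0]]).round(1),"lid",tri([T,S],[a[1],b[1]]).round(1), "top z86",onplane(T,[a[0],a[1]],86).round(1).tolist(),"side z86",onplane(S,[b[0],b[1]],86).round(1).tolist())
for im in (T,S):
    m=yel(im); q=np.argwhere(m)[:,::-1].astype(np.int32); r=cv2.minAreaRect(q)
    bp=cv2.boxPoints(r); w=onplane(im,bp,40); print("yellow box z40",w.round(1).tolist(), w.mean(0).round(1))
for l in ["scanner","mat"]:
  for nm,im in (("t",T),("s",S)):
    o=best(nets.outline_of,im,l)
    if o is None: print("none",l,nm);continue
    m=o["pixels"].astype(np.uint8); n,ll,st,c=cv2.connectedComponentsWithStats(m); i=1+np.argmax(st[1:,4])
    q=np.argwhere(ll==i)[:,::-1].astype(np.int32); bp=cv2.boxPoints(cv2.minAreaRect(q)); ap=cv2.approxPolyDP(cv2.convexHull(q),8,True)[:,0].astype(float)
    w=onplane(im,ap,4 if l=="mat" else 40); print(l,nm,ap.tolist(),w[:,:2].round(1).tolist())
v=T["frame"][130:310,150:510]; v=cv2.resize(v,(720,360),interpolation=cv2.INTER_CUBIC); cv2.imwrite("pics/topz.png",v)
cv2.imwrite("pics/topz2.png",cv2.resize(T["frame"][145:300,380:500],None,fx=3.8,fy=3.8,interpolation=cv2.INTER_CUBIC))
cv2.imwrite("pics/sidez2.png",cv2.resize(S["frame"][180:235,275:405],None,fx=6,fy=6,interpolation=cv2.INTER_CUBIC))
E
```

```text
red label px [231.  214.5] [270.47692871 296.08462524] tri [582.9 218.3  86.6] lid [604.9 215.8  78.1] top z86 [[582.4, 218.3, 86.0], [602.9, 213.9, 86.0]] side z86 [[583.9, 217.8, 86.0], [601.8, 223.6, 86.0]]
blue label px [180.329422   298.28237915] [341.60003662 356.70001221] tri [417.3 323.7  84.8] lid [432.4 310.   80.2] top z86 [[417.4, 323.3, 86.0], [432.8, 308.2, 86.0]] side z86 [[417.0, 324.7, 86.0], [430.8, 315.0, 86.0]]
yel [427 195  22  50 689] [437.30043541 220.49637155]
yellow box z40 [[616.0, -180.2, 40.0], [620.8, -211.7, 40.0], [518.0, -225.2, 40.0], [513.3, -193.8, 40.0]] [ 567.  -202.7   40. ]
yel [317 195  43  20 675] [338.53777778 204.22518519]
yellow box z40 [[605.2, -137.1, 40.0], [624.7, -210.4, 40.0], [520.1, -223.8, 40.0], [505.2, -150.7, 40.0]] [ 563.8 -180.5   40. ]
scanner t [[441.0, 259.0], [413.0, 180.0], [436.0, 165.0], [447.0, 186.0], [450.0, 254.0]] [[483.7, -207.3], [650.9, -155.6], [681.9, -205.8], [636.5, -226.9], [493.6, -226.6]]
scanner s [[371.0, 213.0], [295.0, 214.0], [298.0, 189.0], [370.0, 199.0]] [[477.0, -163.5], [650.8, -112.9], [679.6, -220.7], [492.9, -222.1]]
mat t [[489.0, 273.0], [424.0, 289.0], [391.0, 167.0], [454.0, 152.0]] [[451.7, -319.6], [421.6, -176.7], [688.2, -115.4], [718.7, -255.7]]
mat s [[396.0, 226.0], [282.0, 225.0], [286.0, 194.0], [392.0, 193.0]] [[417.4, -176.4], [684.8, -109.1], [722.2, -243.3], [455.3, -318.6]]
```

View pics/topz2.png

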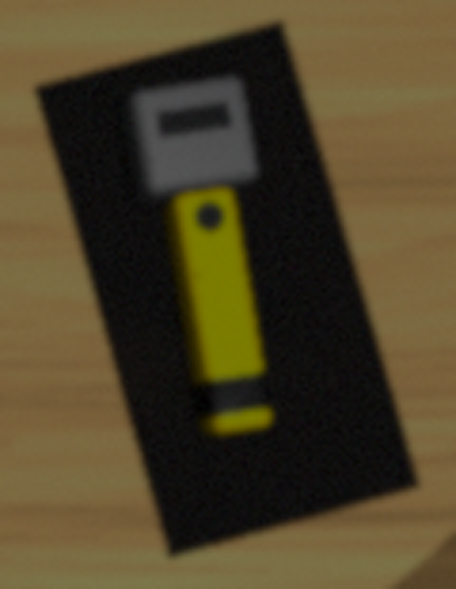

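View pics/sidez2.png

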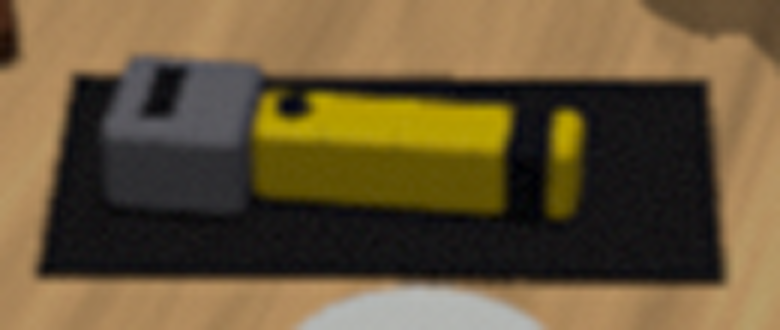

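```bash
cat >> h.py <<'E'
def plan(target,yaw,down=True,frm=None,q=None):
    """tool-frame shift (cm) and rotvec to reach target TCP with scanner yaw (tool y along yaw), z down"""
    s=telemetry.read_state(); p=np.array(s["position"]) if frm is None else np.array(frm); r=R.from_quat(s["ee_rot"] if q is None else q)
    c,sn=np.cos(yaw),np.sin(yaw)
    Rt=R.from_matrix(np.array([[-sn,c,0],[c,sn,0],[0,0,-1]]).T)
    return r.inv().apply(np.array(target)-p)/10,(r.inv()*Rt).as_rotvec(),p
E
python3 - <<'E'
from h import *
a=plan([575,-201,225],np.radians(7.5)); print([np.round(x,3) for x in a])
E
```

```text
[array([19.096, 42.736, -0.   ]), array([-0.   , -0.   ,  0.326]), array([ 275.686, -560.875,  224.986])]
```

Call:
apply_moves(
  steps=[
    {"hand":1,"xyz":[1,2.2,0],"delta_rot":[0,0,0.02]},
    {"hand":1,"xyz":[2.5,5.5,0],"delta_rot":[0,0,0.05]},
    {"hand":1,"xyz":[4,9,0],"delta_rot":[0,0,0.08]},
    {"hand":1,"xyz":[5.5,12.5,0],"delta_rot":[0,0,0.11]},
    {"hand":1,"xyz":[7,16,0],"delta_rot":[0,0,0.14]},
    {"hand":1,"xyz":[8.6,19.5,0],"delta_rot":[0,0,0.17]},
    {"hand":1,"xyz":[10.2,23,0],"delta_rot":[0,0,0.2]},
    {"hand":1,"xyz":[11.8,26.5,0],"delta_rot":[0,0,0.23]},
    {"hand":1,"xyz":[13.4,30,0],"delta_rot":[0,0,0.26]},
    {"hand":1,"xyz":[15,33.5,0],"delta_rot":[0,0,0.28]},
    {"hand":1,"xyz":[16.6,37,0],"delta_rot":[0,0,0.3]},
    {"hand":1,"xyz":[18,40.3,0],"delta_rot":[0,0,0.315]},
  ],
)

```text
clock: 2.65
position: [559.0, -219.6, 225.3]
ee_rot: [0.655, 0.755, 0.0, 0.0]
contact_force: [0.4, -1.0, 0.1]
gripper_width: 85.4
```

```bash
python3 - <<'E'
from h import *
a=plan([575,-201,225],np.radians(7.5)); print([np.round(x,3) for x in a])
E
```

```text
[array([1.618, 1.843, 0.032]), array([0.001, 0.   , 0.011]), array([ 559.041, -219.623,  225.308])]
```

Call:
apply_moves(
  steps=[
    {"hand":1,"xyz":[0.8,0.9,0],"delta_rot":[0,0,0.01]},
    {"hand":1,"xyz":[1.6,1.8,0],"delta_rot":[0,0,0.01]},
    {"hand":1,"xyz":[1.6,1.8,0],"delta_rot":[0,0,0.01]},
    {"hand":1,"xyz":[1.6,1.8,0],"delta_rot":[0,0,0.01]},
  ],
)

```text
clock: 2.98
position: [573.4, -203.2, 224.8]
ee_rot: [0.659, 0.752, -0.0, -0.0]
contact_force: [0.1, -0.4, 0.4]
gripper_width: 85.6
```

```bash
python3 - <<'E'
from h import *
im=get_image("wrist"); f=im["frame"].copy()
s=telemetry.read_state(); print(np.round(s["position"],1),np.round(s["ee_rot"],4))
for l in ["scanner","mat"]:
    print(l,[(np.round(d["xyz"]),round(d["confidence"],2)) for d in nets.pinpoint(im,l)][:3])
def mod(o,yaw,z0):
    P=[(40,17,36),(40,-17,36),(-95,-17,36),(-95,17,36),(100,32,40),(100,-32,40),(40,-32,40),(40,32,40)]
    c,sn=np.cos(yaw),np.sin(yaw); return np.array([[o[0]+c*x-sn*y,o[1]+sn*x+c*y,z0+z] for x,y,z in P])
cv2.imwrite("pics/w1.png",f)
q=proj(im,mod((582,-200),np.radians(7.5),4)).astype(np.int32)
for a in (q[:4],q[4:]): cv2.polylines(f,[a.reshape(-1,1,2)],True,(0,255,0),1)
cv2.imwrite("pics/w1o.png",f)
E
```

```text
[ 573.  -203.7  225. ] [ 6.592e-01  7.520e-01 -2.000e-04 -2.000e-04]
scanner [(array([ 587., -202.,    4.]), 0.68)]
mat [(array([ 574., -215.,   -1.]), 0.76)]
```

View pics/w1o.png

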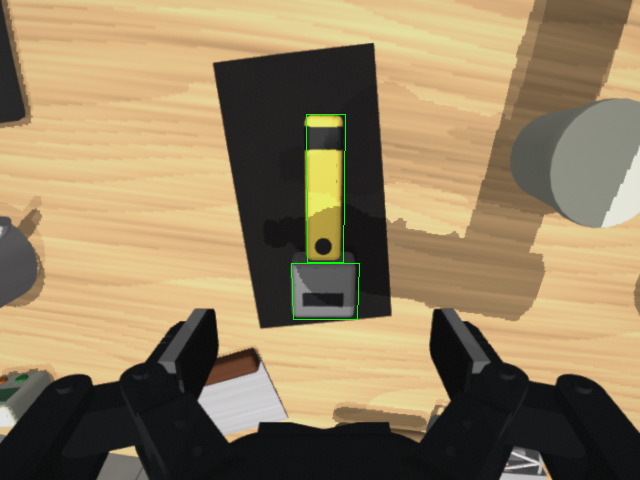

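The overlay of the scanner model at (582,-200), yaw 7.5°, matches the wrist picture within about 2 px: handle at x 305–345, head at y 255–318. Now descending to the grasp.

```bash
python3 - <<'E'
from h import *
a=plan([581,-201,31],np.radians(7.5)); print([np.round(x,3) for x in a])
E
```

```text
[array([ 0.211,  0.859, 19.414]), array([-0.,  0., -0.]), array([ 572.784, -204.196,  225.146])]
```

Call:
apply_moves(
  steps=[
    {"hand":1,"xyz":[0.1,0.4,2],"delta_rot":[0,0,0]},
    {"hand":1,"xyz":[0.2,0.8,4.5],"delta_rot":[0,0,0]},
    {"hand":1,"xyz":[0.2,0.8,7.5],"delta_rot":[0,0,0]},
    {"hand":1,"xyz":[0.2,0.8,10.5],"delta_rot":[0,0,0]},
    {"hand":1,"xyz":[0.2,0.8,12.5],"delta_rot":[0,0,0]},
    {"hand":1,"xyz":[0.2,0.8,14],"delta_rot":[0,0,0]},
    {"hand":1,"xyz":[0.2,0.8,14],"delta_rot":[0,0,0]},
    {"hand":1,"xyz":[0.2,0.8,14],"delta_rot":[0,0,0]},
  ],
)

```text
clock: 3.8
position: [580.5, -201.1, 84.8]
ee_rot: [0.659, 0.752, -0.001, -0.0]
contact_force: [0.5, 0.2, 0.6]
gripper_width: 85.3
```

```bash
python3 - <<'E'
from h import *
a=plan([581,-201,31],np.radians(7.5)); print([np.round(x,3) for x in a])
im=get_image("wrist"); cv2.imwrite("pics/w2.png",im["frame"])
E
```

```text
[array([0.006, 0.057, 5.377]), array([-0.002,  0.   , -0.   ]), array([ 580.521, -201.12 ,   84.767])]
```

View pics/w2.png

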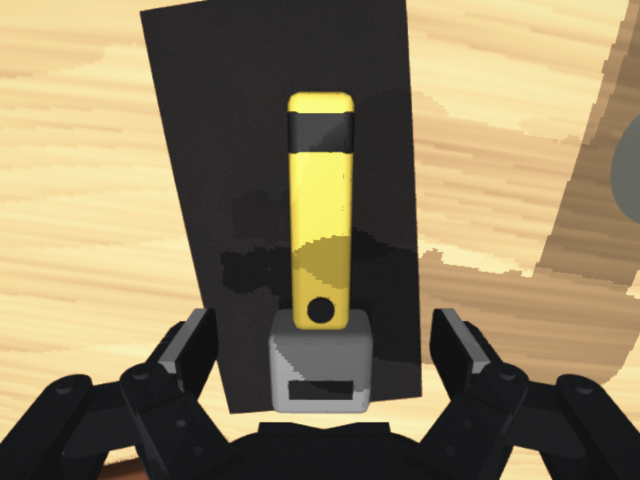

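```bash
python3 - <<'E'
from h import *
im=get_image("wrist")
w=onplane(im,[(321,328),(321,94)],40); print(w.round(1)); w=onplane(im,[(288,410),(364,410),(320,411)],44); print(w.round(1), [(d["xyz"],d["confidence"]) for d in nets.pinpoint(im,"scanner")])
E
```

```text
[[ 619.7 -197.5   40. ]
 [ 490.8 -214.2   40. ]]
[[ 679.6 -211.    44. ]
 [ 673.2 -162.9   44. ]
 [ 677.6 -190.7   44. ]] [([584.8, -200.3, 3.0], 0.61)]
```

Junction, tail and head front put the origin at (581,-202), so the planned grasp stands. Descending and closing.

Call:
apply_moves(
  steps=[
    {"hand":1,"xyz":[0,0,1.5],"delta_rot":[0,0,0]},
    {"hand":1,"xyz":[0,0,3],"delta_rot":[0,0,0]},
    {"hand":1,"xyz":[0,0,4.4],"delta_rot":[0,0,0]},
    {"hand":1,"xyz":[0,0,5.4],"delta_rot":[0,0,0]},
    {"hand":1,"xyz":[0,0,5.4],"delta_rot":[0,0,0]},
    {"hand":1,"xyz":[0,0,5.4],"delta_rot":[0,0,0]},
  ],
)

```text
clock: 4.45
position: [581.5, -200.3, 31.5]
ee_rot: [0.659, 0.752, 0.0, 0.0]
contact_force: [0.3, -1.4, 0.6]
gripper_width: 85.3
```

Call:
apply_moves(
  steps=[
    {"hand":0.2,"xyz":[0,0,0],"delta_rot":[0,0,0]},
    {"hand":0.2,"xyz":[0,0,0],"delta_rot":[0,0,0]},
    {"hand":0.2,"xyz":[0,0,0],"delta_rot":[0,0,0]},
    {"hand":0.2,"xyz":[0,0,0],"delta_rot":[0,0,0]},
    {"hand":0.2,"xyz":[0,0,0],"delta_rot":[0,0,0]},
    {"hand":0.2,"xyz":[0,0,0],"delta_rot":[0,0,0]},
    {"hand":0.2,"xyz":[0,0,0],"delta_rot":[0,0,0]},
    {"hand":0.2,"xyz":[0,0,0],"delta_rot":[0,0,0]},
  ],
)

```text
clock: 5.12
position: [581.9, -200.5, 32.4]
ee_rot: [0.659, 0.752, 0.0, 0.001]
contact_force: [-1.6, -0.2, 5.5]
gripper_width: 29.4
```

```bash
python3 - <<'E'
from h import *
s=telemetry.read_state(); print(np.round(s["position"],1),s["gripper_width"],np.round(s["contact_force"],1))
for n in ("wrist","side"):
    im=get_image(n); cv2.imwrite(f"pics/{n}3.png",im["frame"] if n=="wrist" else cv2.resize(im["frame"][150:260,250:430],None,fx=4,fy=4,interpolation=cv2.INTER_CUBIC))
E
```

```text
[ 581.9 -200.5   32.4] 29.417046708597265 [-1.6 -0.2  5.5]
```

View pics/wrist3.png

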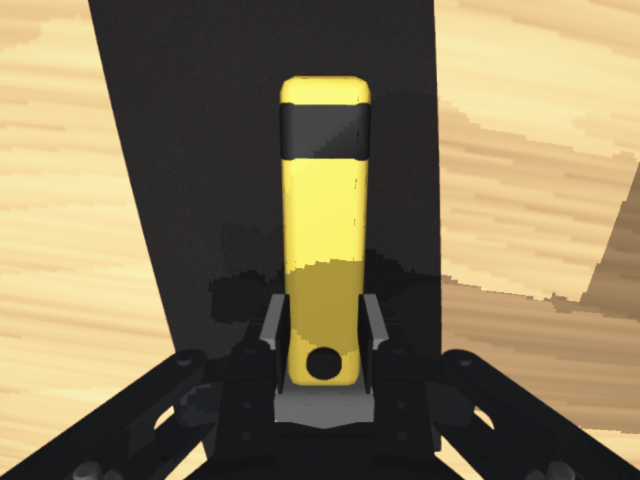

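View pics/side3.png

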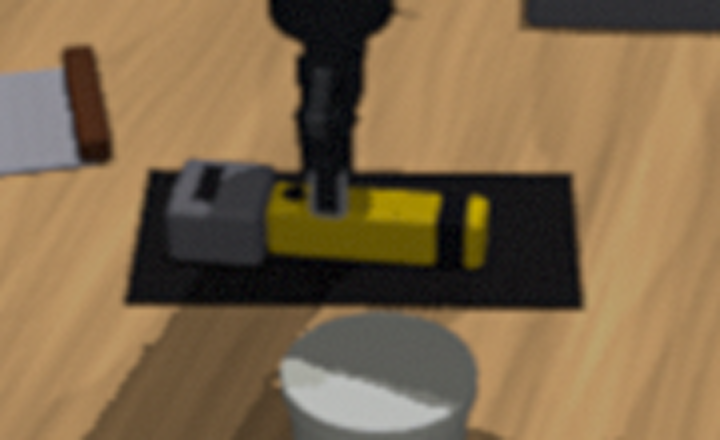

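```bash
python3 - <<'E'
from h import *
im=get_image("side")
for y in (-184,-180,-218):
  for z in (9,20,31,40,50): print(y,z,((proj(im,[[582,y,z]])[0]-[250,150])*4).round())
print(arm.nose_length, [x for x in dir(arm) if x[0]!='_'])
print([ (d["xyz"],d["confidence"]) for d in nets.pinpoint(im,"scanner")])
E
```

```text
-184 9 [324. 250.]
-184 20 [324. 236.]
-184 31 [324. 221.]
-184 40 [324. 209.]
-184 50 [324. 195.]
-180 9 [323. 254.]
-180 20 [322. 239.]
-180 31 [322. 224.]
-180 40 [322. 212.]
-180 50 [322. 198.]
-218 9 [339. 221.]
-218 20 [339. 206.]
-218 31 [339. 192.]
-218 40 [339. 180.]
-218 50 [339. 166.]
22.0 ['IKError', 'nose_length']
[([583.7, -200.8, 3.1], 0.68)]
```

```bash
python3 - <<'E'
from h import *
im=get_image("side"); cv2.imwrite("pics/s4.png",cv2.resize(im["frame"][180:222,285:380],None,fx=8,fy=8,interpolation=cv2.INTER_NEAREST))
w=get_image("wrist"); cv2.imwrite("pics/w4.png",cv2.resize(w["frame"][270:450,220:440],None,fx=3.4,fy=3.2,interpolation=cv2.INTER_CUBIC))
E
```

```text
(no output)
```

View pics/s4.png

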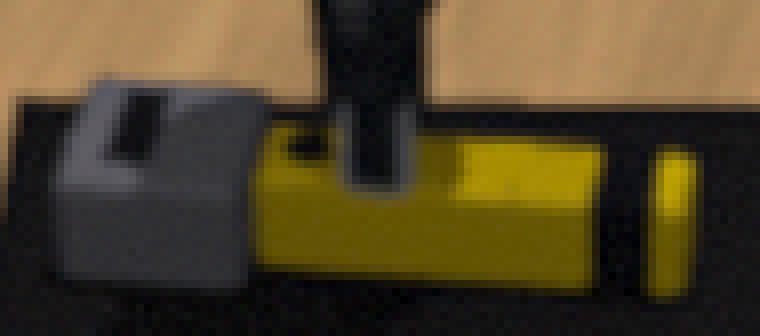

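View pics/w4.png

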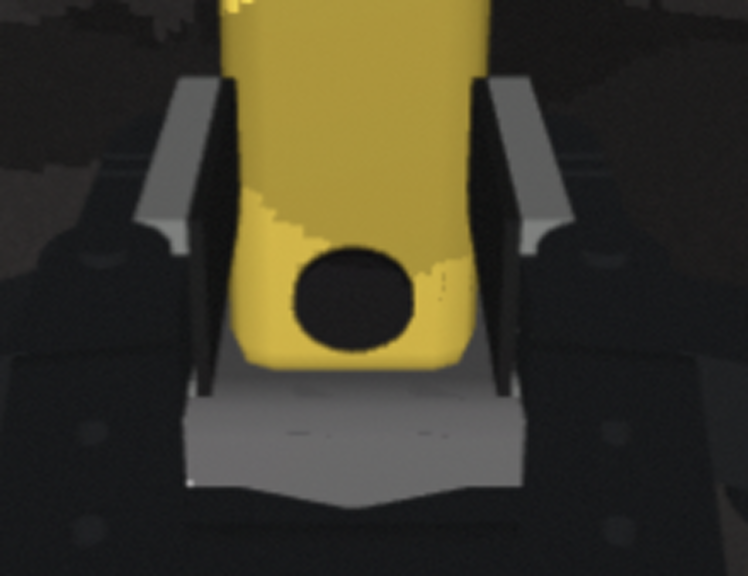

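```bash
python3 - <<'E'
from h import *
s=telemetry.read_state(); r=R.from_quat(s["ee_rot"]); p=np.array(s["position"])
def mod(o,yaw,z0):
    P=[(40,17,36),(40,-17,36),(-95,-17,36),(-95,17,36),(100,32,40),(100,-32,40),(40,-32,40),(40,32,40)]
    c,sn=np.cos(yaw),np.sin(yaw); return np.array([[o[0]+c*x-sn*y,o[1]+sn*x+c*y,z0+z] for x,y,z in P])
for n in ("wrist","side"):
    im=get_image(n); f=im["frame"].copy(); 
    q=proj(im,mod((581,-201.5),np.radians(7.5),4)).astype(np.int32)
    for a in (q[:4],q[4:]): cv2.polylines(f,[a.reshape(-1,1,2)],True,(0,255,0),1)
    for z,c in ((22,(0,0,255)),(3,(255,0,255)),(-10,(255,255,0))):
      for sx in (1,-1):
        t=proj(im,p+r.apply([[sx*15,-11,z],[sx*15,11,z]])).astype(int)
        cv2.line(f,tuple(map(int,t[0])),tuple(map(int,t[1])),c,1)
    cv2.imwrite(f"pics/{n}5.png",f if n=="wrist" else cv2.resize(f[170:230,275:390],None,fx=6,fy=6,interpolation=cv2.INTER_NEAREST))
E
```

```text
(no output)
```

View pics/wrist5.png

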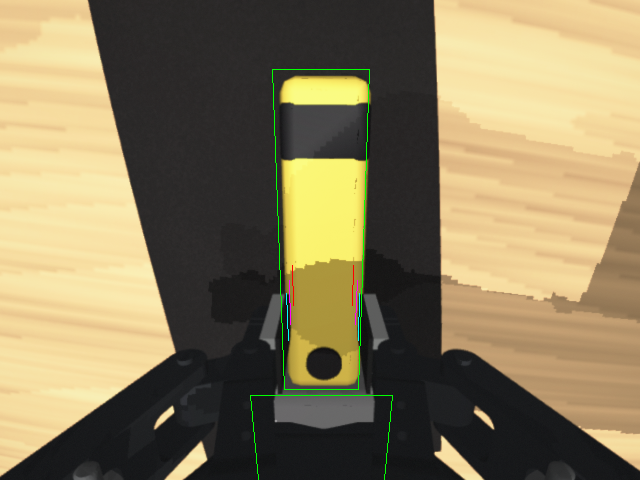

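View pics/side5.png

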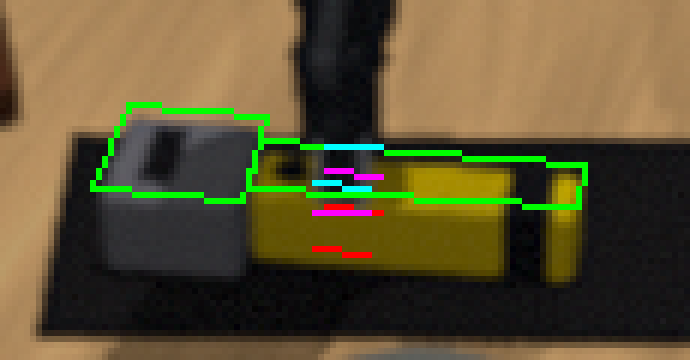

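```bash
python3 - <<'E'
from h import *
S=get_image("side");W=get_image("wrist");T=get_image("top")
print(tri([S,W],[(332.5,203),(370,297)]).round(1),tri([S,W],[(332.5,203),(380,340)]).round(1))
# scanner points: black button centre, tail end corners
print("button side/wrist", tri([S,W],[(275+292/6,170+165/6),(324,363)]).round(1))
print("tail near top corner", tri([S,W],[(275+578/6,170+208/6),(369,88)]).round(1))
print("tail band/yellow corner near", tri([S,W],[(275+511/6,170+203/6),(367,158)]).round(1))
print("tail band/yellow far", tri([S,W],[(275+511/6,170+172/6),(283,158)]).round(1))
print(np.round(W["origin"]),np.round(W["orientation"],4))
cv2.imwrite("pics/t5.png",cv2.resize(T["frame"][145:300,380:500],None,fx=3.8,fy=3.8,interpolation=cv2.INTER_CUBIC))
cv2.imwrite("pics/s5.png",cv2.resize(S["frame"][165:225,270:390],None,fx=6.6,fy=6.6,interpolation=cv2.INTER_CUBIC))
E
```

```text
[ 574.9 -181.7   38.5] [ 580.4 -176.2   46.7]
button side/wrist [ 604.6 -197.1   41.6]
tail near top corner [ 487.4 -197.    40.1]
tail band/yellow corner near [ 512.9 -193.4   41.1]
tail band/yellow far [ 519.  -224.4   35.3]
[ 505. -210.  180.] [0.6511 0.7433 0.115  0.1017]
```

View pics/s5.png

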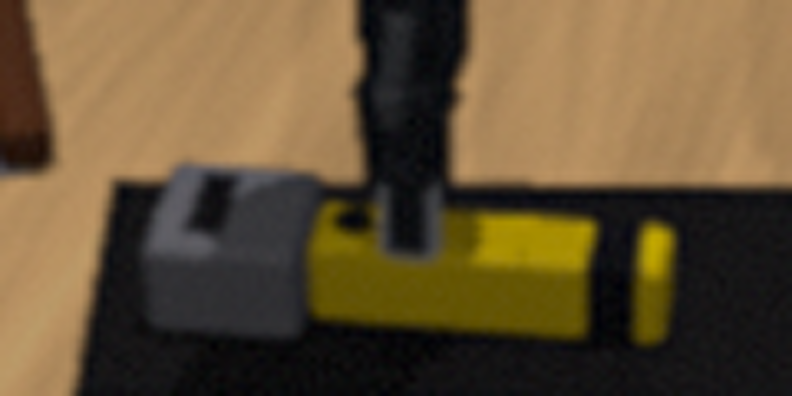

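View pics/t5.png

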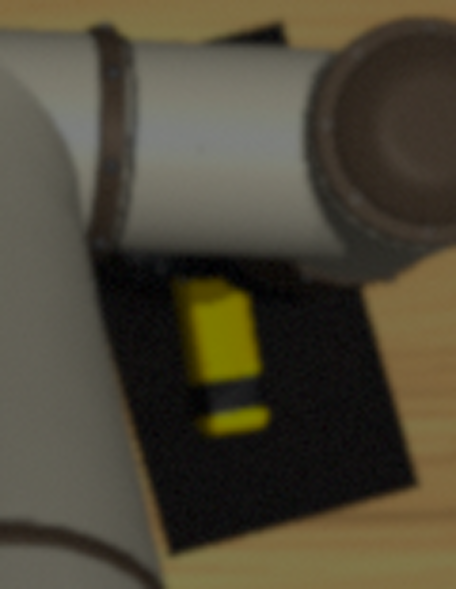

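The handle top triangulates to z≈40, but the pads' lower ends also come out at z≈38. The opening is 29.4 mm, under the 34 mm handle, and there is 5.5 N upward, so this is probably only a pinch on the rounded top edge. I'll open and check the tips.

Call:
apply_moves(
  steps=[
    {"hand":1,"xyz":[0,0,0],"delta_rot":[0,0,0]},
    {"hand":1,"xyz":[0,0,0],"delta_rot":[0,0,0]},
    {"hand":1,"xyz":[0,0,0],"delta_rot":[0,0,0]},
    {"hand":1,"xyz":[0,0,0],"delta_rot":[0,0,0]},
    {"hand":1,"xyz":[0,0,0],"delta_rot":[0,0,0]},
    {"hand":1,"xyz":[0,0,0],"delta_rot":[0,0,0]},
  ],
)

```text
clock: 6.17
position: [581.1, -200.2, 30.8]
ee_rot: [0.659, 0.752, -0.0, -0.0]
contact_force: [-0.8, 0.4, 0.6]
gripper_width: 85.3
```

```bash
python3 - <<'E'
from h import *
s=telemetry.read_state(); print(np.round(s["position"],1),s["gripper_width"],np.round(s["contact_force"],1)); r=R.from_quat(s["ee_rot"]); p=np.array(s["position"])
for n in ("wrist","side"):
    im=get_image(n); f=im["frame"].copy()
    cv2.imwrite(f"pics/{n}6.png",f if n=="wrist" else cv2.resize(f[165:225,270:390],None,fx=6.6,fy=6.6,interpolation=cv2.INTER_CUBIC))
E
```

```text
[ 581.1 -200.2   30.8] 85.32794931608993 [-0.8  0.4  0.6]
```

View pics/wrist6.png

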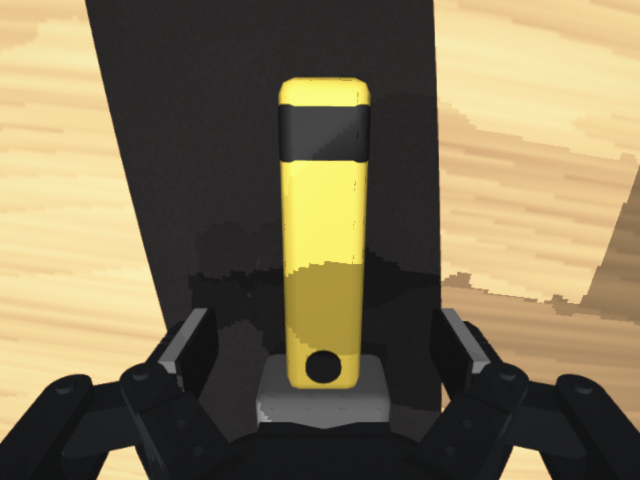

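View pics/side6.png

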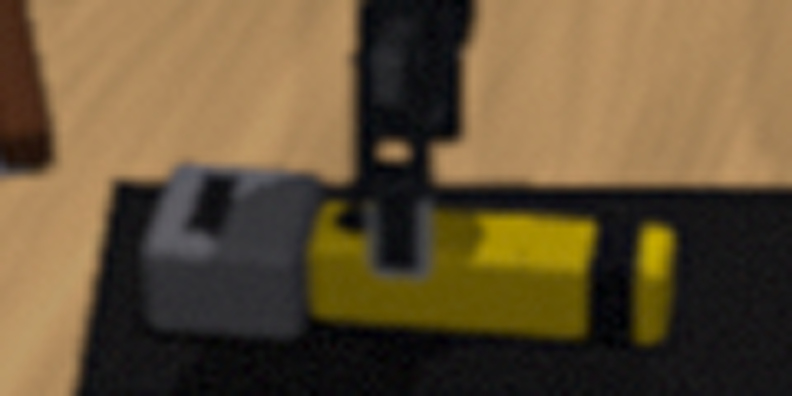

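```bash
python3 - <<'E'
from h import *
S=get_image("side");W=get_image("wrist")
for px in [(331,207.3)]:
    d=rays(S,[px])[0]; o=np.array(S["origin"])
    for y in (-150,-154,-158,-165): print(y,(o+d*(y-o[1])/d[1]).round(1))
s=telemetry.read_state(); r=R.from_quat(s["ee_rot"]); p=np.array(s["position"])
for t in [(443,309),(460,309),(490,362),(472,370)]:
    d=r.inv().apply(rays(W,[t])[0]); o=r.inv().apply(np.array(W["origin"])-p)
    for x in (42,): print(t,"tool coords at x=",x,(o+d*(x-o[0])/d[0]).round(1))
    for y in (-11,11): print("   y=",y,(o+d*(y-o[1])/d[1]).round(1))
E
```

```text
-150 [ 572.  -150.    48.7]
-154 [ 573.2 -154.    45.9]
-158 [ 574.4 -158.    43.1]
-165 [ 576.5 -165.    38.2]
(443, 309) tool coords at x= 42 [ 42.  -15.7 -32.3]
   y= -11 [ 45.2 -11.  -23.5]
   y= 11 [60.1 11.  17.9]
(460, 309) tool coords at x= 42 [ 42.  -23.4 -46.9]
   y= -11 [ 51.7 -11.  -23.6]
   y= 11 [68.8 11.  17.8]
(490, 362) tool coords at x= 42 [ 42.  -20.7 -70. ]
   y= -11 [ 49.2 -11.  -56.6]
   y= 11 [ 65.4  11.  -26.2]
(472, 370) tool coords at x= 42 [ 42.  -11.6 -61. ]
   y= -11 [ 42.4 -11.  -60.2]
   y= 11 [ 56.4  11.  -31. ]
```

Call:
apply_moves(
  steps=[
    {"hand":1,"xyz":[0,0,0.5],"delta_rot":[0,0,0]},
    {"hand":1,"xyz":[0,0,1],"delta_rot":[0,0,0]},
    {"hand":1,"xyz":[0,0,1.5],"delta_rot":[0,0,0]},
    {"hand":1,"xyz":[0,0,1.5],"delta_rot":[0,0,0]},
  ],
)

```text
clock: 6.7
position: [580.1, -200.0, 14.4]
ee_rot: [0.659, 0.752, -0.001, -0.001]
contact_force: [0.9, 1.2, -0.7]
gripper_width: 85.3
```

Call:
apply_moves(
  steps=[
    {"hand":0.7,"xyz":[0,0,0],"delta_rot":[0,0,0]},
    {"hand":0.55,"xyz":[0,0,0],"delta_rot":[0,0,0]},
    {"hand":0.5,"xyz":[0,0,0],"delta_rot":[0,0,0]},
    {"hand":0.5,"xyz":[0,0,0],"delta_rot":[0,0,0]},
  ],
)

```text
clock: 7.03
position: [581.4, -200.2, 16.2]
ee_rot: [0.659, 0.752, 0.0, 0.0]
contact_force: [-0.5, 0.1, 0.6]
gripper_width: 42.7
```

```bash
python3 - <<'E'
from h import *
s=telemetry.read_state(); print(np.round(s["position"],1),s["gripper_width"],np.round(s["contact_force"],1))
for n in ("wrist","side"):
    im=get_image(n); f=im["frame"].copy()
    cv2.imwrite(f"pics/{n}7.png",f if n=="wrist" else cv2.resize(f[165:225,270:390],None,fx=6.6,fy=6.6,interpolation=cv2.INTER_CUBIC))
E
```

```text
[ 581.4 -200.2   16.2] 42.7481242192224 [-0.5  0.1  0.6]
```

View pics/wrist7.png

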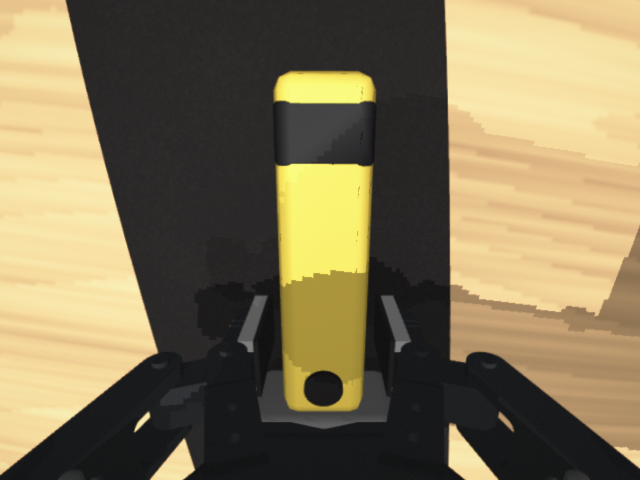

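View pics/side7.png

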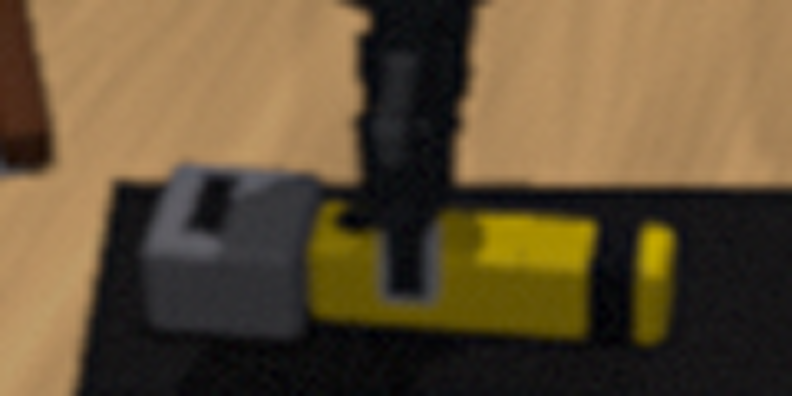

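No contact force even where the stated tip length would have put the tips inside the bench. The visible pads now overlap the handle side (rows 240–300, tip z≈18), so the fingers really are about 25 mm shorter than stated. I'll lower another 4 mm and close.

Call:
apply_moves(
  steps=[
    {"hand":0.5,"xyz":[0,0,0.2],"delta_rot":[0,0,0]},
    {"hand":0.5,"xyz":[0,0,0.4],"delta_rot":[0,0,0]},
    {"hand":0.5,"xyz":[0,0,0.4],"delta_rot":[0,0,0]},
  ],
)

```text
clock: 7.38
position: [580.8, -200.1, 11.5]
ee_rot: [0.659, 0.752, -0.0, -0.0]
contact_force: [0.7, 0.6, -0.0]
gripper_width: 42.8
```

Call:
apply_moves(
  steps=[
    {"hand":0.4,"xyz":[0,0,0.4],"delta_rot":[0,0,0]},
    {"hand":0.2,"xyz":[0,0,0],"delta_rot":[0,0,0]},
    {"hand":0.2,"xyz":[0,0,0],"delta_rot":[0,0,0]},
    {"hand":0.2,"xyz":[0,0,0],"delta_rot":[0,0,0]},
    {"hand":0.2,"xyz":[0,0,0],"delta_rot":[0,0,0]},
    {"hand":0.2,"xyz":[0,0,0],"delta_rot":[0,0,0]},
  ],
)

```text
clock: 7.88
position: [580.8, -200.1, 11.6]
ee_rot: [0.659, 0.752, -0.0, -0.0]
contact_force: [-0.1, 1.0, -1.8]
gripper_width: 32.8
```

```bash
python3 - <<'E'
from h import *
s=telemetry.read_state(); print(np.round(s["position"],1),s["gripper_width"],np.round(s["contact_force"],1))
for n in ("wrist","side"):
    im=get_image(n); f=im["frame"].copy()
    cv2.imwrite(f"pics/{n}8.png",f if n=="wrist" else cv2.resize(f[165:225,270:390],None,fx=6.6,fy=6.6,interpolation=cv2.INTER_CUBIC))
E
```

```text
[ 580.8 -200.1   11.6] 32.84098874959919 [-0.1  1.  -1.8]
```

View pics/side8.png

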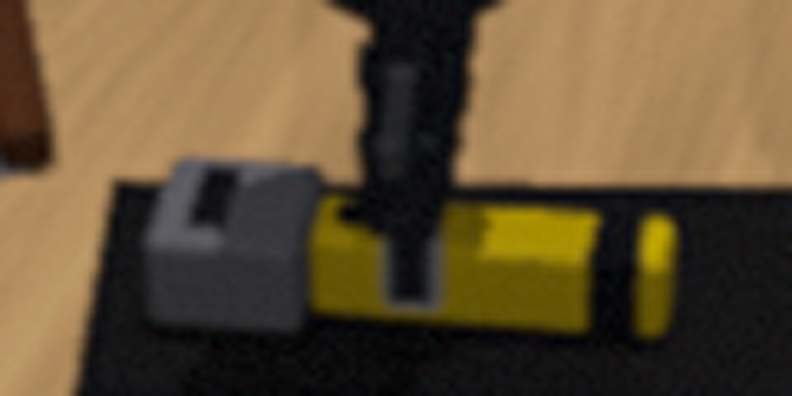

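The pads now cover most of the handle side and the opening is 32.8 mm, close to 34. Now lifting 9 cm.

Call:
apply_moves(
  steps=[
    {"hand":0.2,"xyz":[0,0,-0.2],"delta_rot":[0,0,0]},
    {"hand":0.2,"xyz":[0,0,-0.6],"delta_rot":[0,0,0]},
    {"hand":0.2,"xyz":[0,0,-1.2],"delta_rot":[0,0,0]},
    {"hand":0.2,"xyz":[0,0,-2.0],"delta_rot":[0,0,0]},
    {"hand":0.2,"xyz":[0,0,-3.0],"delta_rot":[0,0,0]},
    {"hand":0.2,"xyz":[0,0,-4.2],"delta_rot":[0,0,0]},
    {"hand":0.2,"xyz":[0,0,-5.5],"delta_rot":[0,0,0]},
    {"hand":0.2,"xyz":[0,0,-6.8],"delta_rot":[0,0,0]},
    {"hand":0.2,"xyz":[0,0,-7.8],"delta_rot":[0,0,0]},
    {"hand":0.2,"xyz":[0,0,-8.5],"delta_rot":[0,0,0]},
    {"hand":0.2,"xyz":[0,0,-9],"delta_rot":[0,0,0]},
    {"hand":0.2,"xyz":[0,0,-9],"delta_rot":[0,0,0]},
  ],
)

```text
clock: 8.98
position: [581.8, -200.3, 103.4]
ee_rot: [0.659, 0.752, 0.001, 0.001]
contact_force: [1.1, -0.6, -1.4]
gripper_width: 32.8
```

```bash
python3 - <<'E'
from h import *
s=telemetry.read_state(); print(np.round(s["position"],1),s["gripper_width"],np.round(s["contact_force"],1))
for n in ("wrist","side"):
    im=get_image(n); f=im["frame"].copy()
    cv2.imwrite(f"pics/{n}9.png",f if n=="wrist" else cv2.resize(f[110:230,250:410],None,fx=4.9,fy=4.9,interpolation=cv2.INTER_CUBIC))
E
```

```text
[ 581.8 -200.3  103.4] 32.79311155464345 [ 1.1 -0.6 -1.4]
```

View pics/wrist9.png

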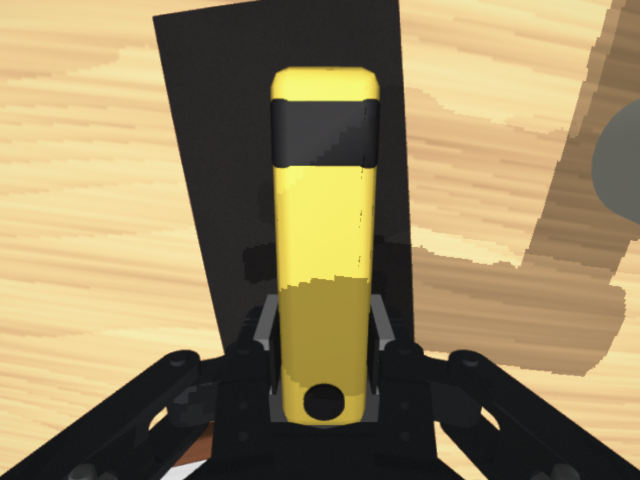

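View pics/side9.png

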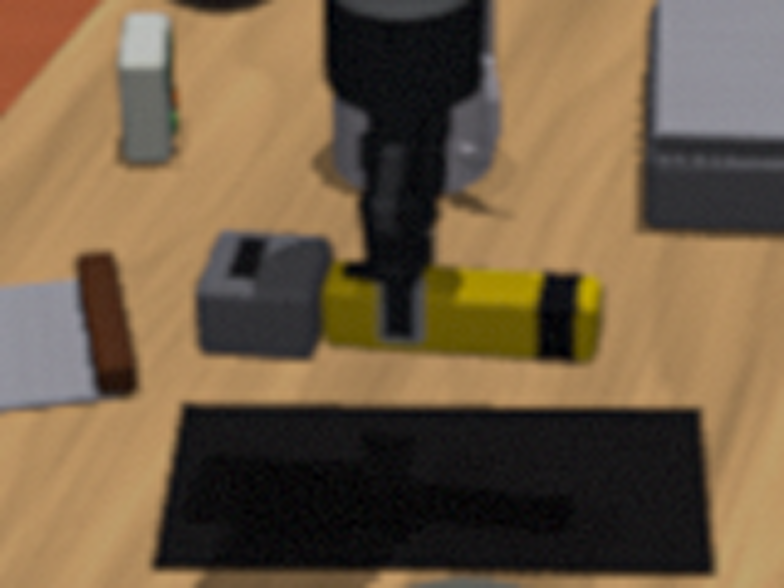

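The scanner is held level and clear of the mat. Transferring to the red tub at constant yaw.

Call:
apply_moves(
  steps=[
    {"hand":0.2,"xyz":[0.2,0,-0.8],"delta_rot":[0,0,0]},
    {"hand":0.2,"xyz":[0.8,0,-2],"delta_rot":[0,0,0]},
    {"hand":0.2,"xyz":[2,0,-3.5],"delta_rot":[0,0,0]},
    {"hand":0.2,"xyz":[3.5,0,-5],"delta_rot":[0,0,0]},
    {"hand":0.2,"xyz":[5.3,0,-6.2],"delta_rot":[0,0,0]},
    {"hand":0.2,"xyz":[7.3,0,-7],"delta_rot":[0,0,0]},
    {"hand":0.2,"xyz":[9.5,0,-7.2],"delta_rot":[0,0,0]},
    {"hand":0.2,"xyz":[11.8,0,-7.2],"delta_rot":[0,0,0]},
    {"hand":0.2,"xyz":[14.1,0,-7.2],"delta_rot":[0,0,0]},
    {"hand":0.2,"xyz":[16.4,0,-7.2],"delta_rot":[0,0,0]},
    {"hand":0.2,"xyz":[18.6,0,-7.2],"delta_rot":[0,0,0]},
    {"hand":0.2,"xyz":[20.6,0,-7.2],"delta_rot":[0,0,0]},
  ],
)

```text
clock: 10.08
position: [553.8, 5.7, 175.0]
ee_rot: [0.659, 0.752, 0.0, 0.0]
contact_force: [1.0, -0.3, -2.3]
gripper_width: 33.0
```

Call:
apply_moves(
  steps=[
    {"hand":0.2,"xyz":[2.2,-0.1,0],"delta_rot":[0,0,0]},
    {"hand":0.2,"xyz":[4.4,-0.3,0],"delta_rot":[0,0,0]},
    {"hand":0.2,"xyz":[6.6,-0.5,0],"delta_rot":[0,0,0]},
    {"hand":0.2,"xyz":[8.8,-0.7,0],"delta_rot":[0,0,0]},
    {"hand":0.2,"xyz":[11,-0.9,0],"delta_rot":[0,0,0]},
    {"hand":0.2,"xyz":[13.2,-1.1,0],"delta_rot":[0,0,0]},
    {"hand":0.2,"xyz":[15.2,-1.3,0],"delta_rot":[0,0,0]},
    {"hand":0.2,"xyz":[17,-1.4,0],"delta_rot":[0,0,0]},
    {"hand":0.2,"xyz":[18.6,-1.4,0],"delta_rot":[0,0,0]},
    {"hand":0.2,"xyz":[19.8,-1.4,0],"delta_rot":[0,0,0]},
    {"hand":0.2,"xyz":[20.5,-1.4,0],"delta_rot":[0,0,0]},
    {"hand":0.2,"xyz":[20.8,-1.4,0],"delta_rot":[0,0,0]},
  ],
)

```text
clock: 11.08
position: [512.8, 209.4, 174.4]
ee_rot: [0.659, 0.753, 0.0, 0.0]
contact_force: [0.7, -0.4, -2.7]
gripper_width: 33.0
```

```bash
python3 - <<'E'
from h import *
a=plan([513.6,209.1,173],np.radians(7.5)); print([np.round(x,3) for x in a])
for n in ("wrist","side","top"):
    im=get_image(n); f=im["frame"].copy(); cv2.imwrite(f"pics/{n}10.png",f)
    print(n,[(l,[(np.round(d["xyz"]),round(d["confidence"],2)) for d in nets.pinpoint(im,l)][:2]) for l in ("scanner","red_label")])
E
```

```text
[array([-0.043,  0.074,  0.142]), array([ 0.   , -0.   ,  0.002]), array([512.806, 209.423, 174.418])]
wrist [('scanner', [(array([517., 211., 169.]), 0.68)]), ('red_label', [])]
side [('scanner', [(array([512., 208., 169.]), 0.96)]), ('red_label', [(array([582., 215.,  87.]), 0.97)])]
top [('scanner', [(array([513., 212., 170.]), 0.78)]), ('red_label', [(array([586., 220.,  87.]), 0.87)])]
```

View pics/side10.png

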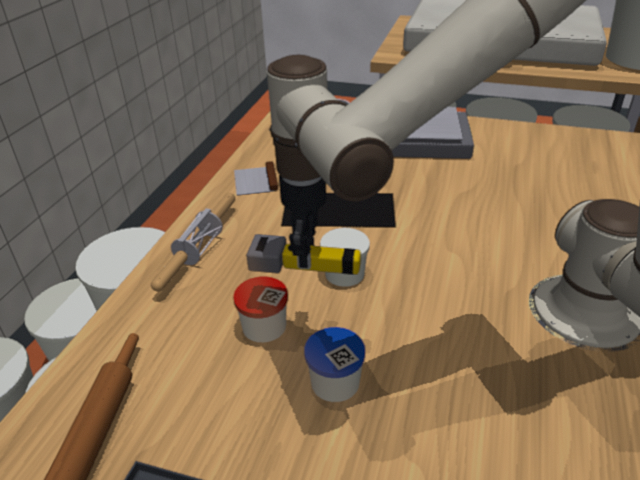

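View pics/top10.png

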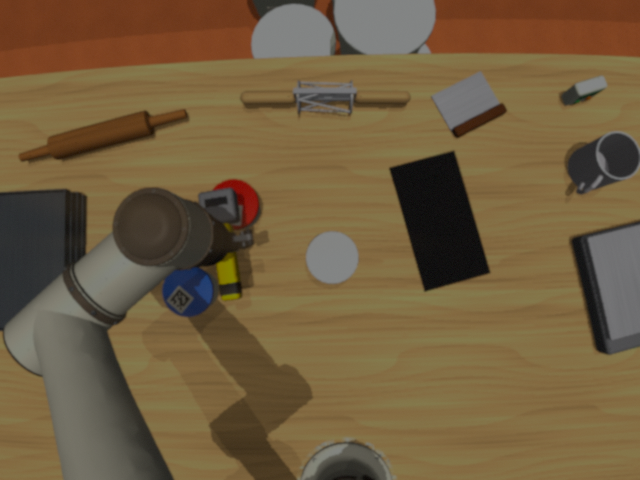

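View pics/wrist10.png

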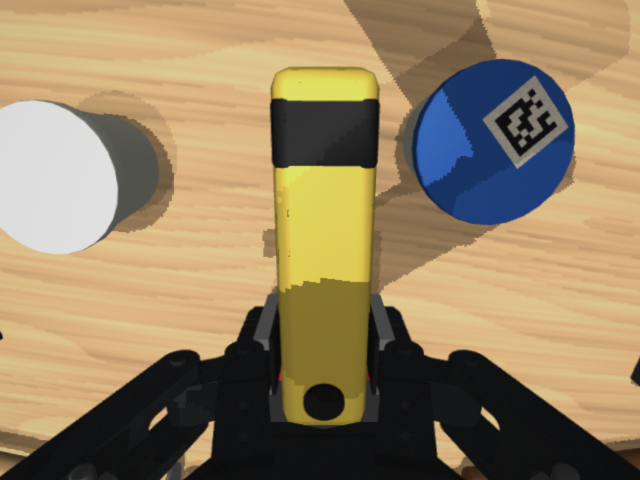

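The side view shows the scanner level above the red lid, head at (267,253), and all three networks put its origin at about (514,210,169). That puts the window at about (583,219), 83 mm above the label at (583,218,86). Tubs are undisturbed. Holding for 2 s.

Call:
apply_moves(
  steps=[
    {"hand":0.2,"xyz":[0,0,0],"delta_rot":[0,0,0]},
    {"hand":0.2,"xyz":[0,0,0],"delta_rot":[0,0,0]},
    {"hand":0.2,"xyz":[0,0,0],"delta_rot":[0,0,0]},
    {"hand":0.2,"xyz":[0,0,0],"delta_rot":[0,0,0]},
    {"hand":0.2,"xyz":[0,0,0],"delta_rot":[0,0,0]},
    {"hand":0.2,"xyz":[0,0,0],"delta_rot":[0,0,0]},
    {"hand":0.2,"xyz":[0,0,0],"delta_rot":[0,0,0]},
    {"hand":0.2,"xyz":[0,0,0],"delta_rot":[0,0,0]},
    {"hand":0.2,"xyz":[0,0,0],"delta_rot":[0,0,0]},
    {"hand":0.2,"xyz":[0,0,0],"delta_rot":[0,0,0]},
    {"hand":0.2,"xyz":[0,0,0],"delta_rot":[0,0,0]},
    {"hand":0.2,"xyz":[0,0,0],"delta_rot":[0,0,0]},
  ],
)

```text
clock: 12.53
position: [512.9, 208.4, 174.0]
ee_rot: [0.659, 0.752, -0.0, -0.0]
contact_force: [0.2, 0.6, -2.0]
gripper_width: 33.1
```

Call:
apply_moves(
  steps=[
    {"hand":0.2,"xyz":[0,0,0],"delta_rot":[0,0,0]},
    {"hand":0.2,"xyz":[0,0,0],"delta_rot":[0,0,0]},
    {"hand":0.2,"xyz":[0,0,0],"delta_rot":[0,0,0]},
    {"hand":0.2,"xyz":[0,0,0],"delta_rot":[0,0,0]},
    {"hand":0.2,"xyz":[0,0,0],"delta_rot":[0,0,0]},
    {"hand":0.2,"xyz":[0,0,0],"delta_rot":[0,0,0]},
    {"hand":0.2,"xyz":[0,0,0],"delta_rot":[0,0,0]},
    {"hand":0.2,"xyz":[0,0,0],"delta_rot":[0,0,0]},
    {"hand":0.2,"xyz":[0,0,0],"delta_rot":[0,0,0]},
    {"hand":0.2,"xyz":[0,0,0],"delta_rot":[0,0,0]},
    {"hand":0.2,"xyz":[0,0,0],"delta_rot":[0,0,0]},
    {"hand":0.2,"xyz":[0,0,0],"delta_rot":[0,0,0]},
  ],
)

```text
clock: 13.53
position: [512.9, 208.4, 174.0]
ee_rot: [0.659, 0.752, 0.0, -0.0]
contact_force: [-0.3, 0.2, -2.1]
gripper_width: 33.0
```

```bash
python3 - <<'E'
from h import *
# check scanner overlay at current pose, top+side; then plan return
s=telemetry.read_state();print(np.round(s["position"],1),np.abs(s["joint_vel"]).max())
print([np.round(x,3) for x in plan([574,-208,175],np.radians(10.5))])
def mod(o,yaw,z0):
    P=[(40,17,36),(40,-17,36),(-95,-17,36),(-95,17,36),(100,32,40),(100,-32,40),(40,-32,40),(40,32,40)]
    c,sn=np.cos(yaw),np.sin(yaw); return np.array([[o[0]+c*x-sn*y,o[1]+sn*x+c*y,z0+z] for x,y,z in P])
out=[]
for n,(r0,r1,c0,c1) in (("side",(200,340,220,400)),("top",(160,320,150,290))):
    im=get_image(n); f=im["frame"].copy(); q=proj(im,mod((513.5,210),np.radians(7.5),168)).astype(np.int32)
    for a in (q[:4],q[4:]): cv2.polylines(f,[a.reshape(-1,1,2)],True,(0,255,0),1)
    cv2.circle(f,tuple(map(int,proj(im,[[583,218.5,86]])[0])),2,(255,0,255),-1)
    out.append(cv2.resize(f[r0:r1,c0:c1],(390,300)))
cv2.imwrite("pics/hold.png",np.hstack(out))
E
```

```text
[512.9 208.4 174. ] 0.0019527707443867841
[array([-42.081,   0.587,  -0.099]), array([-0.   , -0.   , -0.052]), array([512.897, 208.387, 174.021])]
```

View pics/hold.png

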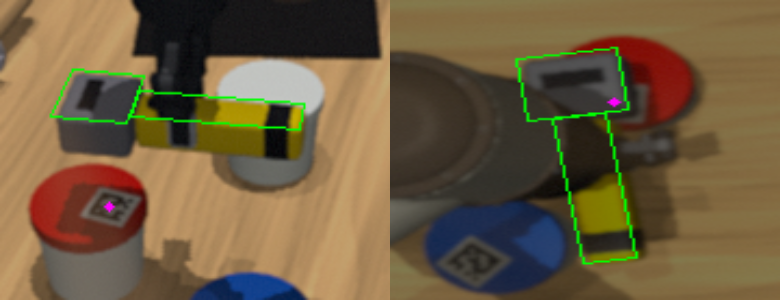

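The overlay matches both views within a few mm, and the hold lasted over 2 s at joint speeds of about 0. Returning to the mat.

Call:
apply_moves(
  steps=[
    {"hand":0.2,"xyz":[-0.3,0,0],"delta_rot":[0,0,0]},
    {"hand":0.2,"xyz":[-1.2,0,0],"delta_rot":[0,0,0]},
    {"hand":0.2,"xyz":[-2.6,0,0],"delta_rot":[0,0,0]},
    {"hand":0.2,"xyz":[-4.4,0,0],"delta_rot":[0,0,0]},
    {"hand":0.2,"xyz":[-6.5,0.1,0],"delta_rot":[0,0,0]},
    {"hand":0.2,"xyz":[-8.8,0.1,0],"delta_rot":[0,0,0]},
    {"hand":0.2,"xyz":[-11.1,0.2,0],"delta_rot":[0,0,0]},
    {"hand":0.2,"xyz":[-13.4,0.2,0],"delta_rot":[0,0,0]},
    {"hand":0.2,"xyz":[-15.7,0.2,0],"delta_rot":[0,0,0]},
    {"hand":0.2,"xyz":[-18,0.3,0],"delta_rot":[0,0,0]},
    {"hand":0.2,"xyz":[-20.3,0.3,0],"delta_rot":[0,0,0]},
    {"hand":0.2,"xyz":[-22.5,0.3,0],"delta_rot":[0,0,0]},
  ],
)

```text
clock: 14.63
position: [545.1, -16.8, 174.1]
ee_rot: [0.659, 0.752, -0.0, -0.0]
contact_force: [0.2, -0.3, -2.6]
gripper_width: 33.1
```

Call:
apply_moves(
  steps=[
    {"hand":0.2,"xyz":[-2.2,0,0],"delta_rot":[0,0,0]},
    {"hand":0.2,"xyz":[-4.4,0.1,0],"delta_rot":[0,0,-0.01]},
    {"hand":0.2,"xyz":[-6.6,0.1,0],"delta_rot":[0,0,-0.01]},
    {"hand":0.2,"xyz":[-8.8,0.1,0],"delta_rot":[0,0,-0.02]},
    {"hand":0.2,"xyz":[-11,0.2,0],"delta_rot":[0,0,-0.02]},
    {"hand":0.2,"xyz":[-13.2,0.2,0],"delta_rot":[0,0,-0.03]},
    {"hand":0.2,"xyz":[-15,0.2,0],"delta_rot":[0,0,-0.03]},
    {"hand":0.2,"xyz":[-16.6,0.3,0],"delta_rot":[0,0,-0.04]},
    {"hand":0.2,"xyz":[-17.9,0.3,0],"delta_rot":[0,0,-0.04]},
    {"hand":0.2,"xyz":[-18.8,0.3,0],"delta_rot":[0,0,-0.05]},
    {"hand":0.2,"xyz":[-19.4,0.3,0],"delta_rot":[0,0,-0.05]},
    {"hand":0.2,"xyz":[-19.6,0.3,0],"delta_rot":[0,0,-0.05]},
  ],
)

```text
clock: 15.63
position: [573.7, -209.5, 173.8]
ee_rot: [0.641, 0.768, -0.0, -0.0]
contact_force: [0.0, 0.4, -2.5]
gripper_width: 32.8
```

```bash
python3 - <<'E'
from h import *
print([np.round(x,3) for x in plan([574,-208,13],np.radians(10.5))])
im=get_image("side")
print([(np.round(d["xyz"]),round(d["confidence"],2)) for d in nets.pinpoint(im,"scanner")][:2])
E
```

```text
[array([ 0.143,  0.059, 16.082]), array([-0.   , -0.   , -0.003]), array([ 573.747, -209.509,  173.825])]
[(array([ 572., -212.,  170.]), 0.86)]
```

Call:
apply_moves(
  steps=[
    {"hand":0.2,"xyz":[0,0,0.6],"delta_rot":[0,0,0]},
    {"hand":0.2,"xyz":[0,0,2],"delta_rot":[0,0,0]},
    {"hand":0.2,"xyz":[0,0,4],"delta_rot":[0,0,0]},
    {"hand":0.2,"xyz":[0,0,6],"delta_rot":[0,0,0]},
    {"hand":0.2,"xyz":[0,0,8],"delta_rot":[0,0,0]},
    {"hand":0.2,"xyz":[0,0,9.8],"delta_rot":[0,0,0]},
    {"hand":0.2,"xyz":[0,0,11.4],"delta_rot":[0,0,0]},
    {"hand":0.2,"xyz":[0,0,12.8],"delta_rot":[0,0,0]},
    {"hand":0.2,"xyz":[0,0,13.8],"delta_rot":[0,0,0]},
    {"hand":0.2,"xyz":[0,0,14.6],"delta_rot":[0,0,0]},
    {"hand":0.2,"xyz":[0,0,15.1],"delta_rot":[0,0,0]},
    {"hand":0.2,"xyz":[0,0,15.3],"delta_rot":[0,0,0]},
  ],
)

```text
clock: 16.73
position: [574.1, -207.9, 20.4]
ee_rot: [0.64, 0.768, -0.0, -0.0]
contact_force: [-0.5, 0.3, -2.2]
gripper_width: 32.9
```

```bash
python3 - <<'E'
from h import *
print([np.round(x,3) for x in plan([574,-208,13],np.radians(10.5))])
im=get_image("side");f=im["frame"]; cv2.imwrite("pics/s11.png",cv2.resize(f[165:230,265:400],None,fx=5.9,fy=5.9,interpolation=cv2.INTER_CUBIC))
print([(np.round(d["xyz"]),round(d["confidence"],2)) for d in nets.pinpoint(im,"scanner")][:2])
E
```

```text
[array([-0.008, -0.007,  0.74 ]), array([-0.001, -0.   , -0.001]), array([ 574.054, -207.907,   20.401])]
[(array([ 576., -208.,   18.]), 0.59)]
```

View pics/s11.png

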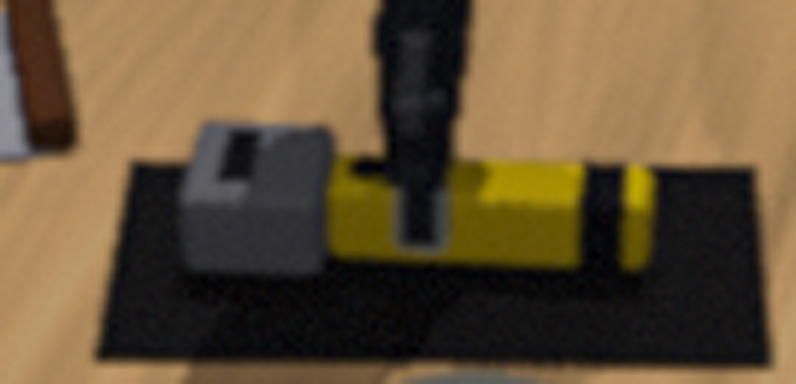

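Still about 1 cm above the mat, with the shadow detached. Lowering gently while watching the force.

Call:
apply_moves(
  steps=[
    {"hand":0.2,"xyz":[0,0,0.2],"delta_rot":[0,0,0]},
    {"hand":0.2,"xyz":[0,0,0.4],"delta_rot":[0,0,0]},
    {"hand":0.2,"xyz":[0,0,0.6],"delta_rot":[0,0,0]},
    {"hand":0.2,"xyz":[0,0,0.7],"delta_rot":[0,0,0]},
    {"hand":0.2,"xyz":[0,0,0.7],"delta_rot":[0,0,0]},
    {"hand":0.2,"xyz":[0,0,0.7],"delta_rot":[0,0,0]},
  ],
)

```text
clock: 17.33
position: [574.2, -208.2, 14.0]
ee_rot: [0.64, 0.768, -0.0, 0.0]
contact_force: [0.5, 0.9, -2.3]
gripper_width: 32.8
```

Call:
apply_moves(
  steps=[
    {"hand":0.2,"xyz":[0,0,0.1],"delta_rot":[0,0,0]},
    {"hand":0.2,"xyz":[0,0,0.2],"delta_rot":[0,0,0]},
    {"hand":0.2,"xyz":[0,0,0.2],"delta_rot":[0,0,0]},
  ],
)

```text
clock: 17.58
position: [574.1, -208.1, 11.8]
ee_rot: [0.64, 0.768, -0.0, -0.0]
contact_force: [-1.7, -0.7, -1.9]
gripper_width: 32.8
```

Call:
apply_moves(
  steps=[
    {"hand":0.2,"xyz":[0,0,0.1],"delta_rot":[0,0,0]},
    {"hand":0.2,"xyz":[0,0,0.2],"delta_rot":[0,0,0]},
    {"hand":0.2,"xyz":[0,0,0.2],"delta_rot":[0,0,0]},
  ],
)

```text
clock: 17.83
position: [574.0, -208.1, 9.7]
ee_rot: [0.64, 0.768, -0.0, -0.0]
contact_force: [-0.6, 0.1, -2.5]
gripper_width: 33.2
```

Call:
apply_moves(
  steps=[
    {"hand":0.2,"xyz":[0,0,0.1],"delta_rot":[0,0,0]},
    {"hand":0.2,"xyz":[0,0,0.2],"delta_rot":[0,0,0]},
    {"hand":0.2,"xyz":[0,0,0.2],"delta_rot":[0,0,0]},
  ],
)

```text
clock: 18.08
position: [574.3, -208.2, 8.2]
ee_rot: [0.64, 0.768, 0.0, 0.0]
contact_force: [-0.8, 0.0, -1.2]
gripper_width: 32.8
```

```bash
python3 - <<'E'
from h import *
im=get_image("side");f=im["frame"]; cv2.imwrite("pics/s12.png",cv2.resize(f[165:230,265:400],None,fx=5.9,fy=5.9,interpolation=cv2.INTER_CUBIC))
print([(np.round(d["xyz"]),round(d["confidence"],2)) for d in nets.pinpoint(im,"scanner")][:2])
E
```

```text
[(array([ 574., -208.,    4.]), 0.72)]
```

View pics/s12.png

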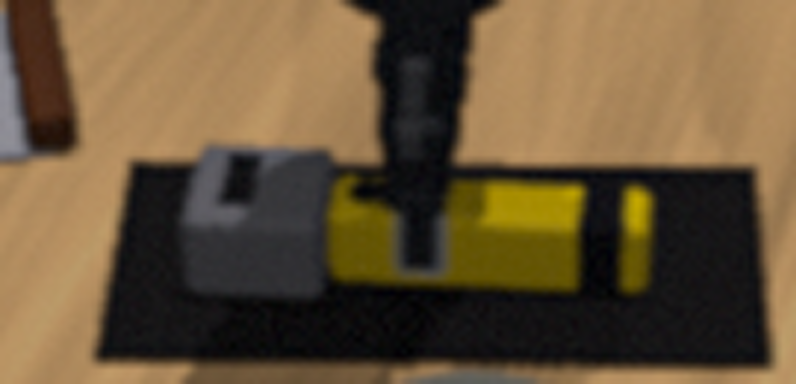

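The net now reads z=4 and the load has dropped to 1.2 N, so it is touching the mat. Releasing, then retreating straight up.

Call:
apply_moves(
  steps=[
    {"hand":0.45,"xyz":[0,0,0],"delta_rot":[0,0,0]},
    {"hand":0.5,"xyz":[0,0,0],"delta_rot":[0,0,0]},
    {"hand":0.7,"xyz":[0,0,0],"delta_rot":[0,0,0]},
    {"hand":0.9,"xyz":[0,0,0],"delta_rot":[0,0,0]},
    {"hand":0.9,"xyz":[0,0,0],"delta_rot":[0,0,0]},
    {"hand":0.9,"xyz":[0,0,0],"delta_rot":[0,0,0]},
  ],
)

```text
clock: 18.68
position: [574.3, -208.2, 8.1]
ee_rot: [0.64, 0.768, 0.0, 0.0]
contact_force: [-0.6, 0.5, -0.3]
gripper_width: 76.7
```

Call:
apply_moves(
  steps=[
    {"hand":0.9,"xyz":[0,0,-0.5],"delta_rot":[0,0,0]},
    {"hand":0.9,"xyz":[0,0,-1.5],"delta_rot":[0,0,0]},
    {"hand":0.9,"xyz":[0,0,-3],"delta_rot":[0,0,0]},
    {"hand":0.9,"xyz":[0,0,-5.5],"delta_rot":[0,0,0]},
    {"hand":0.9,"xyz":[0,0,-8],"delta_rot":[0,0,0]},
    {"hand":0.9,"xyz":[0,0,-11],"delta_rot":[0,0,0]},
    {"hand":0.9,"xyz":[0,0,-14],"delta_rot":[0,0,0]},
    {"hand":0.9,"xyz":[0,0,-16],"delta_rot":[0,0,0]},
    {"hand":0.9,"xyz":[0,0,-17],"delta_rot":[0,0,0]},
    {"hand":0.9,"xyz":[0,0,-17],"delta_rot":[0,0,0]},
    {"hand":0.9,"xyz":[0,0,-17],"delta_rot":[0,0,0]},
  ],
)

```text
clock: 19.6
position: [573.8, -207.9, 177.9]
ee_rot: [0.64, 0.768, 0.0, -0.0]
contact_force: [-0.3, 0.8, -1.0]
gripper_width: 76.8
```

```bash
python3 - <<'E'
from h import *
s=telemetry.read_state(); print(np.round(s["position"],1),s["clock"],np.round(s["contact_force"],1))
W=get_image("wrist");S=get_image("side")
for n,im in (("wrist",W),("side",S)):
    print(n,[(l,[(np.round(d["xyz"]),round(d["confidence"],2)) for d in nets.pinpoint(im,l)][:1]) for l in ("scanner","mat","red_label","blue_label")])
cv2.imwrite("pics/end.png",np.hstack([cv2.resize(W["frame"],(400,300)),cv2.resize(S["frame"],(400,300))]))
E
```

```text
[ 573.8 -207.9  177.9] 19.6 [-0.3  0.8 -1. ]
wrist [('scanner', [(array([ 576., -206.,    3.]), 0.59)]), ('mat', [(array([ 576., -215.,   -2.]), 0.81)]), ('red_label', []), ('blue_label', [])]
side [('scanner', [(array([ 576., -217.,   -1.]), 0.73)]), ('mat', [(array([ 572., -213.,   -1.]), 0.6)]), ('red_label', [(array([582., 216.,  84.]), 0.81)]), ('blue_label', [(array([417., 325.,  86.]), 0.64)])]
```

View pics/end.png

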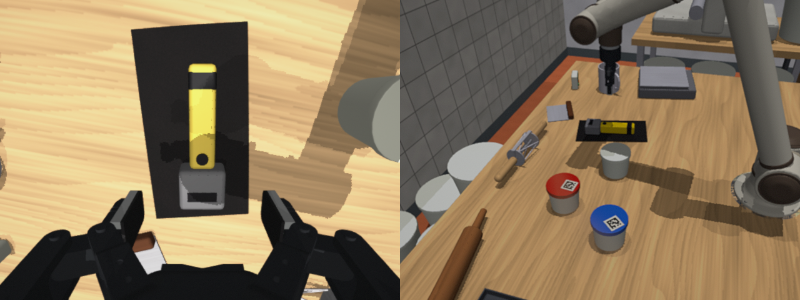

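The scanner lies flat on the mat near its centre, lengthwise, the gripper is clear, and both labels are where they stood. Handing in.

```bash
python3 -c "
from bench import workorder; print(workorder.job_done())"
```

```text
the job is handed in; nothing more can be done
None
```

The red tub's label was scanned, the scanner is back on its mat and released, and I handed the job in at about 20 s of the 54 s allowed. No verdict is reported, so success is judged from my own checks.

**Scan:** I held the scanner level and still for more than 2 s. All three cameras put its reading window at about (583, 219), roughly 8 cm above the label, which I measured at (583, 218, 86). The window never came near the blue tub's label.

**Last checks:**
- The scanner lies flat on the mat, about 1 cm from its centre and lengthwise. The wrist camera puts it at (576, -206). The side camera's network differed, reading (576, -217), but both are within the limits.
- The red and blue labels are within about 3 mm of where I first measured them.
- The gripper is about 17 cm above the scanner, with no contact force beyond noise.

**What disagreed:** The fingertips turned out to be about 25 mm shorter than stated, in both the side and wrist pictures. The first close therefore pinched only the top edge of the handle: the opening read 29.4 mm against a 34 mm handle, with 5.5 N pushing up. I opened, lowered about 2 cm and gripped properly at 32.8 mm. The scanner did not leave the mat during this.

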